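Roll a relief valve into the vee cradle, set its mark and clamp it

ROBOT

A 7-joint arm with a two-finger parallel gripper is mounted at the origin on the work surface. World frame = base frame: x ahead of the robot, y to its left, z up, the work surface at z = 0. Lengths are in m, angles in rad, forces in N, time in s.
With the tool pointing down it reaches from about 0.4 to 0.85 m from the base axis. Payload 10.4 kg.
Tool frame: the origin (TCP) lies on the centre line of the jaws, within the pads' length; the fingertips stand 17 mm ahead of it and the grasp point (between the pads) lies 2 mm behind it; z points along the fingers, y is the direction in which the jaws open and shut (so a half turn about z gives the same grasp; the last joint's range is limited). The gripper opens to 87 mm and grips with 3 to 60 N. Pads are 19 mm wide; open, the fingers measure 117 mm over their backs; the gripper's body (75 mm by 190 mm) begins 51 mm behind the grasp point.
Start: joints at [1.257, 0.332, -0.065, 1.46, 0.022, 1.35, -0.088], TCP at [0.179, -0.599, 0.24] pointing down, gripper open.
Joint ranges: [-2.6, 2.6], [-0.5, 2.12], [-1.47, 1.34], [0.16, 2.42], [-1.27, 4.41], [0.06, 2.06], [-2.6, 2.6]. Speed limits (rad/s): [2.22, 2.22, 2.79, 2.79, 3.14, 3.14, 3.14].

INTERFACE

Orientations are given as a unit quaternion [x, y, z, w].
In Python, from bench import r gives the robot as it stands.
- The arm moves only by the tool apply_moves, never from a script. Its argument "commands" is a list of rows, each an object with "rot": the turn, a rotation vector about the world's x, y, z in units of 180 degrees (1.0 is 180 degrees), a list of three; "linear": the shift along the world's x, y, z in units of 0.3 m (1.0 is 0.3 m), a list of three; "grip": the closure, from -1 (fully open) to 1 (shut). A call has 1 to 20 rows; each row is the pose to reach, as a shift and turn from the pose commanded when the call began, turning the shorter way round; what a row does not reach only later rows make up. A row lasts 1/10 s, in which the tool goes at most 50 mm and 8.59 degrees, less where a joint would pass 70% of its speed; a pose out of reach is approached as far as the arm can. A call with a number of a shift or a turn outside -1 to 1 is refused whole. A call with a gripper value outside its range is refused whole. The fingers move at their own pace and stop on an object; "newtons" is the grip in N (left out, the last holds). Time passes only in rows, so rows that repeat a pose let the fingers close. It gives the time, the measured TCP pose, the force and the opening at its end, in the units of the state.
- r.read_state(): the state, without advancing time (a new reading comes with each control period).
- r.camera(name): name is "side" or "top"; returns a dict with "frame" (384x512x3 uint8, red, green, blue), "mtx" (3x3 intrinsics, pixels), "extrinsics" (4x4, takes a point from world to camera coordinates). Camera axes: x right, y down, z forward; pixel columns grow to the right and rows downward; lengths in m; the calibration is good to about 2 mm. A picture is of the moment at which its call begins. There is no depth.
- r.close_job(): hands the job in, once; it reports no verdict.
Trained networks look in a picture, given as the dict that the camera call returned (one of the last four; its "shot" number tells which), for a name from the list of things; names that differ only in an ending like _2 or _b are one class to them, and where a whole thing is asked for, a point or a joint stands for the part that bears it (a point fixed in the world has none). Each returns a list of dicts, best first, with "p" (0 to 1); they miss things now and then, are a little off and sometimes report something else, mostly with a low value. They report only what shows in the picture. A call takes as long as a camera call. They do not tell look-alikes from the thing itself.
- r.search_frame(thing, picture): "bbox" ([left, top, width, height] in pixels, round what is visible of it).
- r.spot_point(thing, picture): "location" ([column, row] in pixels: a listed point, or the origin of a listed thing).
The state is a dict: "time": time; "joint_positions": joint angles; "joint_vel": joint speeds; "joint_torque": joint torques, N m; "ee_pos": TCP position; "eef_rot": TCP orientation; "ft_force": force on the tool from outside, world axes, zero at the start; "torque": the same for the moment, N m; "width": finger opening in m.
Only numpy, scipy, OpenCV 4.12 (cv2) and the standard library are available. Lean on these libraries where they do the work, as an engineer would, in place of code of your own. Each camera call takes 0.05 s, during which the arm holds its last target. There are 200 camera calls.

TASK

Lift the bronze relief valve out of the tray pen, lay it across the sloping ledge of the vee fixture at the red line and let it go, so that it rolls down the ledge into the vee under the raised clamp and settles there by itself. Then take it by its flat tang and turn it in the vee until its white line points straight up, let go, and only then push the red clamp knob down until the pad rests firmly on the valve. Leave the other fittings and tools where they lie.

Things in the scene. Friction and masses are not known exactly. Their poses are not given: they have to be found in the camera images.
- valve_center (a point): bronze relief valve, 0.4 to 0.7 kg: round body 40 mm diameter, 90 mm long. This point: on its axis, at the middle of the round body. y runs along the axis towards the flat tang; z points from the axis to the white line painted along the body and one edge of the tang. It starts lying in the pen on rubber ribs, axis 29 mm above the bench, white line leaning off upright
- valve_tang (a point): centre of the valve's flat tang, on the axis 63 mm from valve_center along +y; tang 12 mm thick (x), 34 mm wide (z, white line on its +z edge), 36 mm long (y, 45 to 81 mm from valve_center). The other end is a round nipple, 24 mm diameter, from -45 to -81 mm. Axes as valve_center
- pen: grey tray pen on the bench, 250 (x) by 270 (y) mm, walls 36 mm high, floor 5 mm thick, small steel gate on its -x side; origin under its centre. The valve lies along y at x -45 mm, with 45 mm or more free on both sides of its body; the other fittings stand at x 50 to 105 mm
- start_line (a point): where the valve's axis lies when it is laid on the ledge of the fixed vee fixture right over the red start line (79 mm above the bench, valve axis along y, either end either way). x points down the ledge towards the vee, y across it, z up. The ledge surface is 59 mm above the bench here; it falls 2.5 degrees, so the valve rolls off by itself as soon as no finger stands in its way
- fixture: blue and steel vee fixture, fixed; origin on the bench under the vee, axes as start_line. Ledge: y -30 to 30 mm, x -164 to -18 mm, 61 mm high at its near end, 59 mm at the red start line (x -119), falling 2.5 degrees to 55 mm at the vee's lip. Clamp arm over the vee: 24 mm wide, x -12 to 68 mm, underside 110 mm high, post at x 52 to 68 mm
- vee_seat (a point): axis of the seated valve in the 90 degree vee: 119 mm from the start line along +x, 65 mm above the bench; axes as start_line, valve axis along y. The vee is 60 mm wide (y), so the valve's tang and nipple stand free. After rolling in, the white line usually leans 20 to 45 degrees off upright, to one side or the other: read it from the valve's axes
- clamp_top (a point): centre of the top face of the red clamp knob (24 mm diameter), above the vee; 154 mm above the bench when fully raised, z up
- clamp (a joint): travel of the clamp plunger: 0 raised, grows as it is pushed down (m), end 0.022; stays where it is left (about 3 N to move it); its flat pad meets a seated valve at about 0.017
- tip0: blue hollow-cone tip 24 mm diameter, 16 mm high, standing in the pen; origin at its foot; leave alone
- tip1: blue hollow-cone tip 24 mm diameter, 16 mm high, standing in the pen; origin at its foot; leave alone
- tip2: blue hollow-cone tip 24 mm diameter, 16 mm high, standing in the pen; origin at its foot; leave alone
- elbow: black plastic swivel elbow, about 40 mm high, in the pen; origin at its foot; leave alone
- adaptor: aluminium gauge adaptor, 32 mm high, standing in the pen; origin at its foot; leave alone
- spanner: steel wrench 170 mm long lying on the bench, origin at the middle underneath; leave alone
- grease: jar 60 mm diameter, 80 mm high, green cap, on the bench; origin at its foot; leave alone
Not all that is in view belongs to the job. There is more than one size of the part that bears valve_center; the job needs the middle-sized.

How it is judged:
On the way, in this order (a step that is already met when the one before it is completed fails the run):
1. the valve lies on the ledge at the red line, let go (x of valve_center in the frame of start_line between -0.01 and 0.018 m and y of valve_center in the frame of start_line between -0.02 and 0.02 m and z of valve_center in the frame of start_line between -0.003 and 0.004 m and contact force between the fingers and valve below 0.1 N), for 0.04 s.
2. the valve rolls along the ledge (is on it, not lifted over it) (x of valve_center in the frame of start_line between 0.03 and 0.09 m and z of valve_center in the frame of start_line between -0.009 and 0.004 m), for 0.04 s.
3. the valve has settled in the vee, let go, clamp still raised (x of valve_center in the frame of vee_seat between -0.004 and 0.004 m and y of valve_center in the frame of vee_seat between -0.02 and 0.02 m and z of valve_center in the frame of vee_seat between -0.004 and 0.003 m and angle between the y axis of valve_center and the y axis of vee_seat, either way round below 0.06 rad and linear speed of valve below 0.01 m/s and angular speed of valve below 0.15 rad/s and contact force between the fingers and valve below 0.1 N and value of joint clamp below 0.008 m), for 0.2 s.
4. the white line points straight up (within 8 degrees), clamp still raised (x of valve_center in the frame of vee_seat between -0.004 and 0.004 m and y of valve_center in the frame of vee_seat between -0.02 and 0.02 m and z of valve_center in the frame of vee_seat between -0.004 and 0.003 m and angle between the y axis of valve_center and the y axis of vee_seat, either way round below 0.06 rad and angle between valve_center's own z axis and vertical below 0.14 rad and value of joint clamp below 0.008 m), for 0.2 s.
At the end, for the whole second after the job is handed in: the valve sits in the vee (axis within 4 mm sideways and in height of the seat, 20 mm lengthways, 3.4 degrees in line), at rest and let go, its white line within 8 degrees of straight up, the clamp pad pushed down onto it (clamp travel 15.5 to 19.5 mm) (x of valve_center in the frame of vee_seat between -0.004 and 0.004 m and y of valve_center in the frame of vee_seat between -0.02 and 0.02 m and z of valve_center in the frame of vee_seat between -0.004 and 0.003 m and angle between the y axis of valve_center and the y axis of vee_seat, either way round below 0.06 rad and linear speed of valve below 0.01 m/s and angular speed of valve below 0.15 rad/s and angle between valve_center's own z axis and vertical below 0.14 rad and contact force between the fingers and valve below 0.1 N and value of joint clamp between 0.0155 and 0.0195 m); the robot touches nothing.
It fails at once if another fitting or tool is moved by more than 30 mm (distance of any of tip0, tip1, tip2, elbow, adaptor, spanner, grease from where it was at the start of the episode above 0.03 m).
It also fails if it takes over 64 s, if anything falls off the work surface, if the arm or the gripper's body presses on something with over 40 N, if the wrist force passes 120 N, or if a joint passes its speed limit or range.

## Working session

There is one attempt and no reset: what is moved stays moved. The work goes in short steps, Python scripts to look and compute and a tool call to move; the robot and the scene stay as the last step left them, time stands still between calls to the robot, and variables do not carry over. Pictures are saved under pics/ and viewed, about 8 in all and at most 12, crops included, and the job is handed in when it is done.

Besides the shell and the picture viewer there is one more tool, called after "Emit:" as a command line: name --argument value ..., lists and objects as JSON in quotes. apply_moves: Moves the arm, as the interface text tells. Its arguments: {"type":"object","properties":{"commands":{"type":"array","items":{"type":"object","properties":{"rot":{"type":"array","items":{"type":"number"}},"linear":{"type":"array","items":{"type":"number"}},"grip":{"type":"number"}}}},"newtons":{"type":"number"}},"required":["commands"]}

```bash
mkdir -p pics; cat > h.py <<'E'
import numpy as np, cv2
from bench import r
def shot(n,save=None):
    c=r.camera(n)
    if save: cv2.imwrite('pics/'+save,c['frame'][:,:,::-1])
    return c
def ray(c,uv):
    K=np.array(c['mtx']);E=np.array(c['extrinsics'])
    d=E[:3,:3].T@np.linalg.inv(K)@[uv[0],uv[1],1]; o=-E[:3,:3].T@E[:3,3]
    return o,d/np.linalg.norm(d)
def onz(c,uv,z):
    o,d=ray(c,uv); return o+d*(z-o[2])/d[2]
def proj(c,P):
    K=np.array(c['mtx']);E=np.array(c['extrinsics'])
    q=K@(E[:3,:3]@np.array(P)+E[:3,3]); return q[:2]/q[2]
def tri(cs,uvs):
    A=np.zeros((3,3));b=np.zeros(3)
    for c,u in zip(cs,uvs):
        o,d=ray(c,u);M=np.eye(3)-np.outer(d,d);A+=M;b+=M@o
    return np.linalg.solve(A,b)
E
python3 - <<'E'
from h import *
np.set_printoptions(precision=4,suppress=True)
s=r.read_state();print({k:np.round(s[k],3) for k in ('time','ee_pos','eef_rot','width','ft_force')})
t=shot('top','top0.png');d=shot('side','side0.png')
Z=dict(valve_center=.029,valve_tang=.029,pen=0,start_line=.079,fixture=0,vee_seat=.065,clamp_top=.154,grease=0,spanner=0,elbow=0,adaptor=0)
for n,z in Z.items():
    for c,l in((t,'top'),(d,'side')):
        for x in r.spot_point(n,c)[:4]:
            print(n,l,np.round(x['location'],1),round(x['p'],2),onz(c,x['location'],z))
for c in (t,d): print(-np.array(c['extrinsics'])[:3,:3].T@np.array(c['extrinsics'])[:3,3])
cv2.imwrite('pics/both0.png',cv2.resize(np.hstack([t['frame'],d['frame']])[:,:,::-1],None,fx=.78,fy=.78))
E
```

```text
{'time': np.float64(0.0), 'ee_pos': array([ 0.179, -0.598,  0.239]), 'eef_rot': array([ 0.989,  0.145, -0.   , -0.001]), 'width': np.float64(0.087), 'ft_force': array([-0.114, -0.806,  0.8  ])}
valve_center top [192.8 200. ] 0.87 [0.4892 0.2425 0.029 ]
valve_center top [161.3 295.9] 0.68 [0.1922 0.3433 0.029 ]
valve_center top [264.1 237.1] 0.57 [0.3678 0.0196 0.029 ]
valve_center top [223.4 158.5] 0.44 [0.6197 0.1438 0.029 ]
valve_center side [245.7 270.6] 0.8 [0.4918 0.25   0.029 ]
valve_center side [362.3 314.4] 0.73 [0.216  0.3459 0.029 ]
valve_center side [293.1 213.2] 0.68 [0.3756 0.0425 0.029 ]
valve_center side [195.1 289.4] 0.43 [0.608  0.3138 0.029 ]
valve_tang top [261.6 224. ] 0.82 [0.4091 0.0265 0.029 ]
valve_tang top [173.6 198.5] 0.75 [0.4952 0.3032 0.029 ]
valve_tang top [171.2 263.7] 0.7 [0.2909 0.3119 0.029 ]
valve_tang side [238.8 290.3] 0.89 [0.5026 0.3074 0.029 ]
valve_tang side [275.9 214.2] 0.86 [0.4248 0.0503 0.029 ]
valve_tang side [330.8 298.7] 0.83 [0.2845 0.3117 0.029 ]
pen top [189.9 184.7] 0.73 [0.5409 0.2554 0.    ]
pen side [226.2 277.9] 0.75 [0.5421 0
[... 483 characters left out ...]
top [195.6 195.6] 0.44 [0.5002 0.2288 0.065 ]
vee_seat side [231.7 156. ] 0.9 [ 0.579  -0.1638  0.065 ]
clamp_top top [325.8 165. ] 0.62 [ 0.575  -0.1622  0.154 ]
clamp_top side [230.6 134.9] 0.59 [ 0.5769 -0.155   0.154 ]
grease top [229.2 120. ] 0.74 [0.7509 0.1249 0.    ]
grease side [163.8 236. ] 0.63 [0.7383 0.1327 0.    ]
spanner top [259.9 117.4] 0.51 [0.7575 0.0243 0.    ]
spanner side [167.5 207.4] 0.54 [0.7564 0.0206 0.    ]
elbow top [178.2 164.8] 0.4 [0.6066 0.2928 0.    ]
elbow side [197.3 289.8] 0.74 [0.6093 0.2968 0.    ]
adaptor top [162.6 171.9] 0.55 [0.5844 0.3436 0.    ]
adaptor side [201.5 304.6] 0.72 [ 0.5912  0.3363 -0.    ]
[0.393  0.044  1.4842]
[0.4168 0.7972 0.824 ]
```

View pics/top0.png

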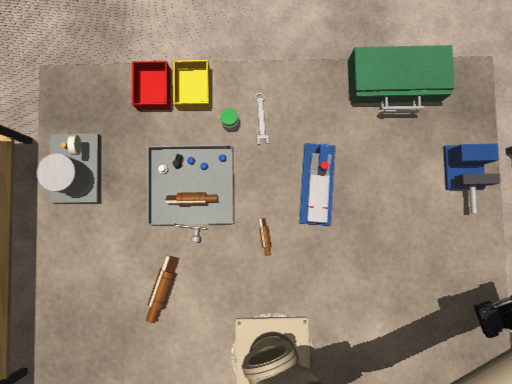

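View pics/side0.png

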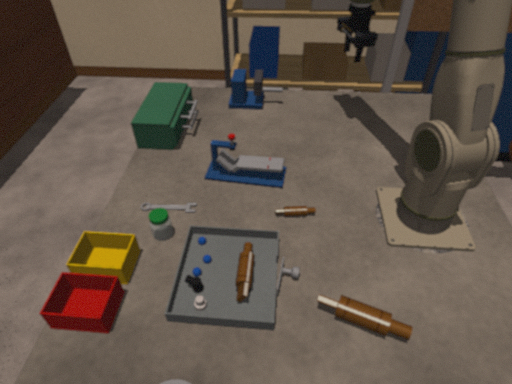

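```bash
python3 - <<'E'
from h import *
np.set_printoptions(precision=4,suppress=True)
t=shot('top');d=shot('side')
hs=lambda c:cv2.cvtColor(c['frame'],cv2.COLOR_RGB2HSV)
def mask(c,lo,hi,box):
    m=cv2.inRange(hs(c),lo,hi);k=np.zeros_like(m);x0,y0,x1,y1=box;k[y0:y1,x0:x1]=m[y0:y1,x0:x1];return k
def big(m):
    n,l,s,ce=cv2.connectedComponentsWithStats(m);i=1+np.argmax(s[1:,4]);return (l==i)
for c,n,vb,fb in((t,'top',(150,180,232,215),(292,135,345,232)),(d,'side',(225,232,272,308),(195,130,295,192))):
    m=mask(c,(3,70,40),(22,255,255),vb);ys,xs=np.nonzero(m)
    P=np.array([onz(c,(x,y),.033) for x,y in zip(xs,ys)])
    q=P[:,:2]-P[:,:2].mean(0);u=np.linalg.svd(q,full_matrices=False)[2][0];u*=np.sign(u[1]);s=q@u
    print(n,'bronze n',len(P),'mean',P.mean(0),'yaw off +y (deg, ccw)',np.degrees(np.arctan2(-u[0],u[1])),'ext',s.min(),s.max(), 'mid', P[:,:2].mean(0)+u*(s.min()+s.max())/2)
    b=mask(c,(100,120,40),(125,255,255),fb);ct=np.vstack(cv2.findContours(b,0,2)[0]).reshape(-1,2)
    W=np.array([onz(c,p,.01)[:2] for p in ct],np.float32);print(n,'blue rect',cv2.minAreaRect(W))
    rm=mask(c,(0,120,80),(3,255,255),fb)|mask(c,(174,120,80),(180,255,255),fb)
    N,l,st,ce=cv2.connectedComponentsWithStats(rm)
    for i in range(1,N): print('red',ce[i],st[i,4],onz(c,ce[i],.059),'at .154',onz(c,ce[i],.154))
def crop(c,b,f):
    x0,y0,x1,y1=b;return cv2.resize(c['frame'][y0:y1,x0:x1,::-1],(400,300),interpolation=cv2.INTER_CUBIC)
cv2.imwrite('pics/c1.png',np.vstack([np.hstack([crop(t,(150,175,230,235),5),crop(t,(270,150,370,225),4)]),np.hstack([crop(d,(210,235,310,310),4),crop(d,(195,125,295,200),4)])]))
E
```

```text
top bronze n 481 mean [0.495  0.2445 0.033 ] yaw off +y (deg, ccw) -1.0564808051737586 ext -0.07905938189962795 0.08203877737652167 mid [0.495 0.246]
top blue rect ((0.5352511405944824, -0.1540377140045166), (0.0972447395324707, 0.25936833024024963), 84.9245376586914)
red [324.3208 164.9434] 53 [ 0.5883 -0.1724  0.059 ] at .154 [ 0.5753 -0.1579  0.154 ]
red [310.8333 206.3333] 6 [ 0.4601 -0.1265  0.059 ] at .154 [ 0.4557 -0.1151  0.154 ]
red [324.8 207.2] 5 [ 0.4566 -0.1696  0.059 ] at .154 [ 0.4524 -0.1553  0.154 ]
side bronze n 641 mean [0.4954 0.253  0.033 ] yaw off +y (deg, ccw) -0.168510300427456 ext -0.09160910145317995 0.08542865168161266 mid [0.4954 0.2499]
side blue rect ((0.5436657071113586, -0.20360848307609558), (0.20740778744220734, 0.28156721591949463), 84.61555480957031)
red [231.0294 136.0294] 34 [ 0.5972 -0.2834  0.059 ] at .154 [ 0.5748 -0.1492  0.154 ]
```

View pics/c1.png

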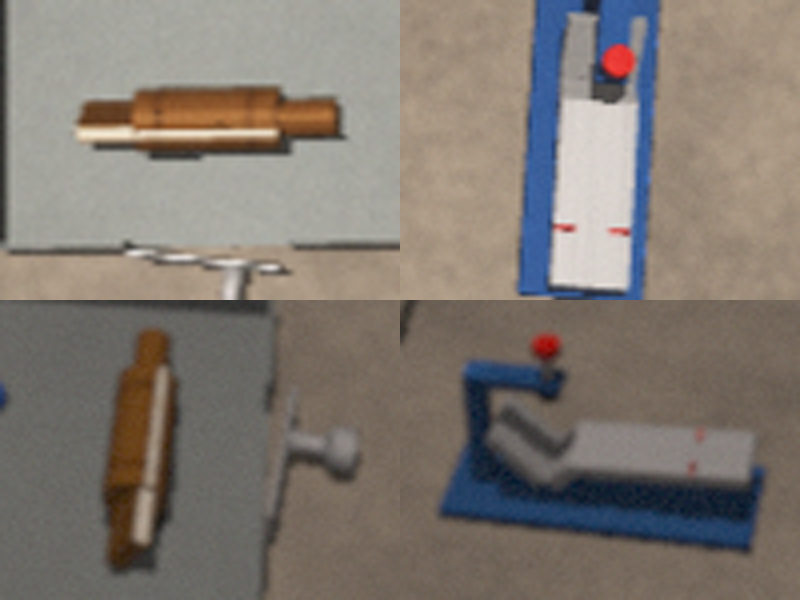

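Emit:
apply_moves --commands '[{"linear": [0.9,0.95,0],"rot": [0,0,0.4],"grip": -1},{"linear": [0.9,0.95,0],"rot": [0,0,0.4],"grip": -1},{"linear": [0.9,0.95,0],"rot": [0,0,0.4],"grip": -1},{"linear": [0.9,0.95,0],"rot": [0,0,0.4],"grip": -1},{"linear": [0.9,0.95,0],"rot": [0,0,0.4],"grip": -1},{"linear": [0.9,0.95,0],"rot": [0,0,0.4],"grip": -1},{"linear": [0.9,0.95,0],"rot": [0,0,0.4],"grip": -1},{"linear": [0.9,0.95,0],"rot": [0,0,0.4],"grip": -1},{"linear": [0.9,0.95,0],"rot": [0,0,0.4],"grip": -1},{"linear": [0.9,0.95,0],"rot": [0,0,0.4],"grip": -1}]'

```text
time: 2.3
ee_pos: [0.4499, -0.3128, 0.2396]
eef_rot: [0.714, 0.7, 0.0, 0.0]
ft_force: [-0.3, -0.9, -0.4]
width: 0.0871
```

Emit:
apply_moves --commands '[{"linear": [0.07,1,0],"rot": [0,0,0],"grip": -1},{"linear": [0.07,1,0],"rot": [0,0,0],"grip": -1},{"linear": [0.07,1,0],"rot": [0,0,0],"grip": -1},{"linear": [0.07,1,0],"rot": [0,0,0],"grip": -1},{"linear": [0.07,1,0],"rot": [0,0,0],"grip": -1},{"linear": [0.07,1,0],"rot": [0,0,0],"grip": -1}]'

```text
time: 2.9
ee_pos: [0.4699, -0.0141, 0.2399]
eef_rot: [0.717, 0.697, -0.0, 0.001]
ft_force: [1.8, 0.6, -0.0]
width: 0.0874
```

Emit:
apply_moves --commands '[{"linear": [0.08,0.87,0],"rot": [0,0,0],"grip": -1},{"linear": [0.08,0.87,0],"rot": [0,0,0],"grip": -1},{"linear": [0.08,0.87,0],"rot": [0,0,0],"grip": -1},{"linear": [0.08,0.87,0],"rot": [0,0,0],"grip": -1},{"linear": [0.08,0.87,-0.2],"rot": [0,0,0],"grip": -1},{"linear": [0.08,0.87,-0.4],"rot": [0,0,0],"grip": -1},{"linear": [0.08,0.87,-0.4],"rot": [0,0,0],"grip": -1},{"linear": [0.08,0.87,-0.4],"rot": [0,0,0],"grip": -1}]'

```text
time: 3.7
ee_pos: [0.4917, 0.2452, 0.1148]
eef_rot: [0.716, 0.698, -0.004, -0.002]
ft_force: [-1.0, -0.2, -0.3]
width: 0.087
```

Emit:
apply_moves --commands '[{"linear": [0.005,0.005,-0.14],"rot": [0,0,0],"grip": -1},{"linear": [0.005,0.005,-0.28],"rot": [0,0,0],"grip": -1},{"linear": [0.005,0.005,-0.28],"rot": [0,0,0],"grip": -1},{"linear": [0.005,0.005,-0.28],"rot": [0,0,0],"grip": -1}]'

```text
time: 4.1
ee_pos: [0.4968, 0.2473, 0.0375]
eef_rot: [0.716, 0.698, 0.0, 0.0]
ft_force: [1.2, -0.3, 1.0]
width: 0.0872
```

```bash
python3 - <<'E'
from h import *
s=r.read_state();print(s['ee_pos'],s['ft_force'])
t=shot('top');d=shot('side')
f=lambda c,x0,y0,x1,y1:cv2.resize(c['frame'][y0:y1,x0:x1,::-1],(400,300),interpolation=cv2.INTER_CUBIC)
cv2.imwrite('pics/g1.png',np.hstack([f(t,140,160,240,235),f(d,190,230,310,320)]))
E
```

```text
[0.49676431 0.24733078 0.03753363] [ 1.21287374 -0.28742732  1.00479812]
```

View pics/g1.png

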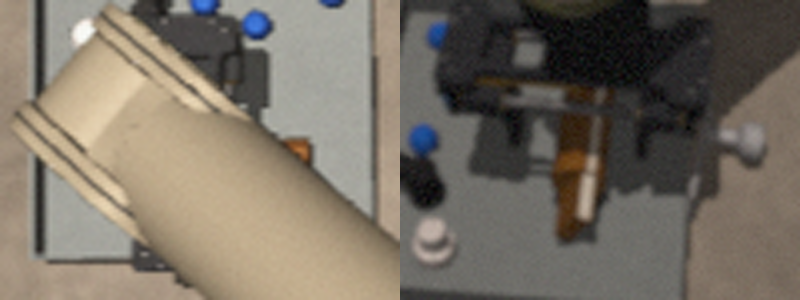

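The side crop shows the fingers on either side of the bronze body, with the tang towards the camera at about crop (575,200). The top view is blocked by the arm. Next I close and lift.

Emit:
apply_moves --commands '[{"linear": [-0.01,0,-0.01],"rot": [0,0,0],"grip": 1},{"linear": [-0.01,0,-0.01],"rot": [0,0,0],"grip": 1},{"linear": [-0.01,0,-0.01],"rot": [0,0,0],"grip": 1},{"linear": [-0.01,0,-0.01],"rot": [0,0,0],"grip": 1},{"linear": [-0.01,0,-0.01],"rot": [0,0,0],"grip": 1},{"linear": [-0.01,0,-0.01],"rot": [0,0,0],"grip": 1},{"linear": [-0.01,0,-0.01],"rot": [0,0,0],"grip": 1},{"linear": [-0.01,0,-0.01],"rot": [0,0,0],"grip": 1}]' --newtons 30

```text
time: 5.0
ee_pos: [0.4939, 0.248, 0.033]
eef_rot: [0.715, 0.699, 0.001, 0.001]
ft_force: [5.5, 0.2, -1.1]
width: 0.0393
```

Emit:
apply_moves --commands '[{"linear": [0,0,0.1],"grip": 1,"rot": [0,0,0]},{"linear": [0,0,0.2],"grip": 1,"rot": [0,0,0]},{"linear": [0,0,0.3],"grip": 1,"rot": [0,0,0]},{"linear": [0,0,0.4],"grip": 1,"rot": [0,0,0]},{"linear": [0,0,0.5],"grip": 1,"rot": [0,0,0]},{"linear": [0,0,0.55],"grip": 1,"rot": [0,0,0]},{"linear": [0,0,0.55],"grip": 1,"rot": [0,0,0]}]'

```text
time: 5.7
ee_pos: [0.493, 0.2484, 0.1987]
eef_rot: [0.715, 0.699, 0.001, 0.0]
ft_force: [-0.1, -0.2, -4.0]
width: 0.0395
```

```bash
python3 - <<'E'
from h import *
d=shot('side');s=r.read_state();print(s['ee_pos'],s['eef_rot'],s['ft_force'],s['torque'],s['width'])
for n in('valve_center','valve_tang'):
    for x in r.spot_point(n,d)[:3]: print(n,x['location'],round(x['p'],2),onz(d,x['location'],s['ee_pos'][2]-.002))
p=proj(d,s['ee_pos']).astype(int)
cv2.imwrite('pics/g2.png',cv2.resize(d['frame'][p[1]-50:p[1]+50,p[0]-60:p[0]+60,::-1],(600,500),interpolation=cv2.INTER_CUBIC))
E
```

```text
[0.49250665 0.24781874 0.19698498] [ 7.15368458e-01  6.98747407e-01 -1.52575346e-04  8.98840235e-05] [ 0.29567735  0.16095864 -5.48234009] [-0.02023965 -0.10061565  0.02087714] 0.03924327606087244
valve_center [362.2, 313.4] 0.85 [0.25783034 0.4381978  0.19498498]
valve_center [295.8, 212.8] 0.7 [0.37804163 0.19833373 0.19498498]
valve_center [244.1, 226.9] 0.62 [0.49134086 0.25013364 0.19498498]
valve_tang [329.6, 299.3] 0.84 [0.31439141 0.41452171 0.19498498]
valve_tang [237.7, 247.2] 0.7 [0.49883502 0.30735896 0.19498498]
valve_tang [278.0, 213.7] 0.51 [0.41839822 0.20433377 0.19498498]
```

View pics/g2.png

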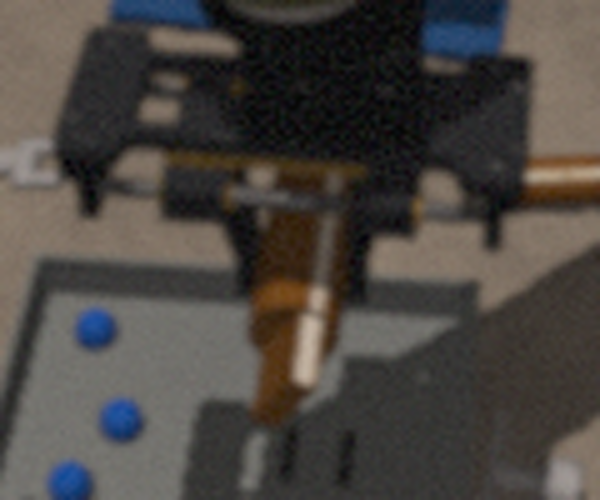

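Emit:
apply_moves --commands '[{"linear": [-0.1,-0.8,0],"rot": [0,0,-0.02],"grip": 1},{"linear": [-0.1,-0.8,0],"rot": [0,0,-0.02],"grip": 1},{"linear": [-0.1,-0.8,0],"rot": [0,0,-0.02],"grip": 1},{"linear": [-0.1,-0.8,0],"rot": [0,0,-0.02],"grip": 1},{"linear": [-0.1,-0.8,0],"rot": [0,0,-0.02],"grip": 1},{"linear": [-0.1,-0.8,0],"rot": [0,0,-0.02],"grip": 1}]'

```text
time: 6.45
ee_pos: [0.461, 0.0012, 0.1957]
eef_rot: [0.74, 0.673, -0.002, -0.0]
ft_force: [-0.1, 0.9, -5.2]
width: 0.039
```

Emit:
apply_moves --commands '[{"linear": [-0.02,-0.13,0],"rot": [0,0,0],"grip": 1},{"linear": [-0.02,-0.26,0],"rot": [0,0,0],"grip": 1},{"linear": [-0.02,-0.39,0],"rot": [0,0,0],"grip": 1},{"linear": [-0.02,-0.52,-0.1],"rot": [0,0,0],"grip": 1},{"linear": [-0.02,-0.52,-0.23],"rot": [0,0,0],"grip": 1},{"linear": [-0.02,-0.52,-0.23],"rot": [0,0,0],"grip": 1},{"linear": [-0.02,-0.52,-0.23],"rot": [0,0,0],"grip": 1},{"linear": [-0.02,-0.52,-0.23],"rot": [0,0,0],"grip": 1}]'

```text
time: 7.25
ee_pos: [0.4577, -0.1471, 0.13]
eef_rot: [0.736, 0.677, 0.001, 0.001]
ft_force: [0.3, 0.5, -3.5]
width: 0.0392
```

```bash
python3 - <<'E'
from h import *
np.set_printoptions(precision=4,suppress=True)
d=shot('side');s=r.read_state();print(s['time'],s['ee_pos'],s['eef_rot'],s['ft_force'],s['width'])
for n,z in(('valve_center',s['ee_pos'][2]-.003),('valve_tang',s['ee_pos'][2]-.003),('start_line',.079),('vee_seat',.065)):
    for x in r.spot_point(n,d)[:3]: print(n,x['location'],round(x['p'],2),onz(d,x['location'],z))
cv2.imwrite('pics/p1.png',cv2.resize(d['frame'][100:210,180:330,::-1],(750,550),interpolation=cv2.INTER_CUBIC))
E
```

```text
7.3 [ 0.4578 -0.1474  0.1302] [0.7364 0.6766 0.0006 0.0011] [ 0.139   0.0786 -4.3257] 0.038927036198678135
valve_center [362.8, 314.6] 0.97 [0.2398 0.402  0.1272]
valve_center [267.9, 147.1] 0.81 [ 0.4605 -0.1369  0.1272]
valve_center [294.9, 211.8] 0.56 [0.3762 0.1305 0.1272]
valve_tang [275.9, 213.2] 0.84 [0.4239 0.1391 0.1272]
valve_tang [264.2, 160.3] 0.67 [ 0.4676 -0.0717  0.1272]
valve_tang [329.5, 298.5] 0.61 [0.3035 0.3714 0.1272]
vee_seat [234.8, 154.0] 0.68 [ 0.5703 -0.175   0.065 ]
vee_seat [235.2, 174.8] 0.22 [ 0.5563 -0.0718  0.065 ]
```

View pics/p1.png

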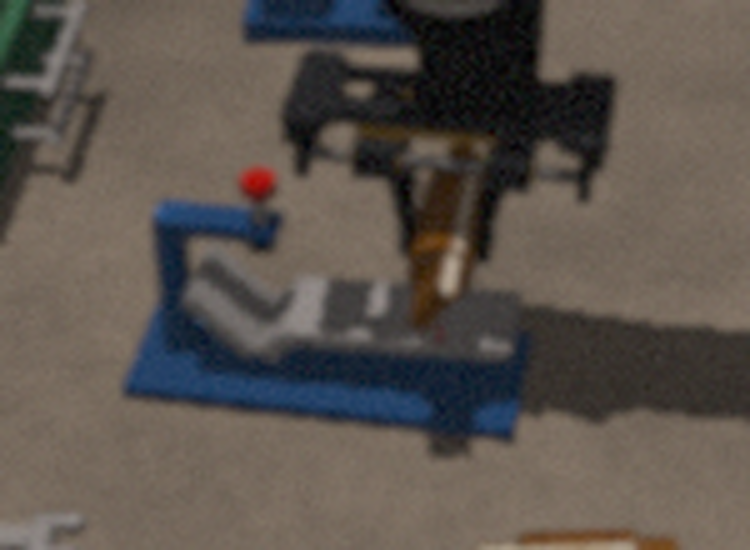

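Emit:
apply_moves --commands '[{"linear": [0.008,-0.01,-0.08],"rot": [0,0,0],"grip": 1},{"linear": [0.008,-0.01,-0.12],"rot": [0,0,0],"grip": 1},{"linear": [0.008,-0.01,-0.14],"rot": [0,0,0],"grip": 1},{"linear": [0.008,-0.01,-0.15],"rot": [0,0,0],"grip": 1},{"linear": [0.008,-0.01,-0.15],"rot": [0,0,0],"grip": 1},{"linear": [0.008,-0.01,-0.15],"rot": [0,0,0],"grip": 1}]'

```text
time: 8.1
ee_pos: [0.4595, -0.151, 0.0841]
eef_rot: [0.737, 0.676, 0.0, 0.0]
ft_force: [0.1, -0.3, -4.7]
width: 0.0396
```

Emit:
apply_moves --commands '[{"linear": [0,0,-0.004],"rot": [0,0,0],"grip": 1},{"linear": [0,0,-0.005],"rot": [0,0,0],"grip": 1},{"linear": [0,0,-0.005],"rot": [0,0,0],"grip": 1}]'

```text
time: 8.4
ee_pos: [0.4596, -0.1511, 0.0833]
eef_rot: [0.737, 0.676, 0.0, 0.001]
ft_force: [-3.6, 0.8, 7.9]
width: 0.0395
```

Emit:
apply_moves --commands '[{"linear": [0,0,0.003],"rot": [0,0,0],"grip": -1},{"linear": [0,0,0.003],"rot": [0,0,0],"grip": -1},{"linear": [0,0,0.17],"rot": [0,0,0],"grip": -1},{"linear": [0,0,0.33],"rot": [0,0,0],"grip": -1},{"linear": [0,0,0.4],"rot": [0,0,0],"grip": -1},{"linear": [0,0,0.4],"rot": [0,0,0],"grip": -1}]'

```text
time: 9.0
ee_pos: [0.4611, -0.1515, 0.2058]
eef_rot: [0.737, 0.676, 0.001, 0.003]
ft_force: [-0.4, -0.5, -0.4]
width: 0.079
```

```bash
python3 - <<'E'
from h import *
d=shot('side')
cv2.imwrite('pics/p2.png',cv2.resize(d['frame'][100:210,180:330,::-1],(750,550),interpolation=cv2.INTER_CUBIC))
E
```

```text
(no output)
```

View pics/p2.png

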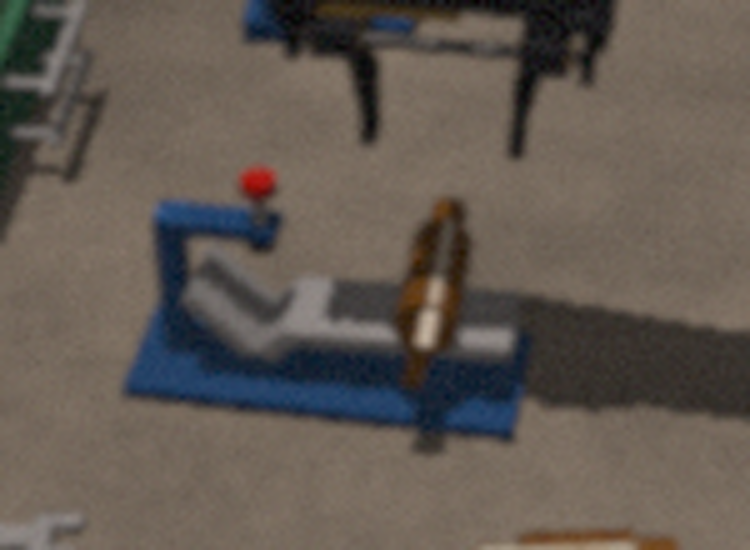

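The valve lies on the ledge at the red line, released, around crop (430,310). The next rows let it roll.

Emit:
apply_moves --commands '[{"linear": [0,0,0.1],"rot": [0,0,0],"grip": -1},{"linear": [0,0,0.1],"rot": [0,0,0],"grip": -1},{"linear": [0,0,0.1],"rot": [0,0,0],"grip": -1},{"linear": [0,0,0.1],"rot": [0,0,0],"grip": -1},{"linear": [0,0,0.1],"rot": [0,0,0],"grip": -1},{"linear": [0,0,0.1],"rot": [0,0,0],"grip": -1},{"linear": [0,0,0.1],"rot": [0,0,0],"grip": -1},{"linear": [0,0,0.1],"rot": [0,0,0],"grip": -1},{"linear": [0,0,0.1],"rot": [0,0,0],"grip": -1},{"linear": [0,0,0.1],"rot": [0,0,0],"grip": -1},{"linear": [0,0,0.1],"rot": [0,0,0],"grip": -1},{"linear": [0,0,0.1],"rot": [0,0,0],"grip": -1},{"linear": [0,0,0.1],"rot": [0,0,0],"grip": -1},{"linear": [0,0,0.1],"rot": [0,0,0],"grip": -1},{"linear": [0,0,0.1],"rot": [0,0,0],"grip": -1}]'

```text
time: 10.55
ee_pos: [0.4591, -0.151, 0.2321]
eef_rot: [0.737, 0.676, 0.0, 0.0]
ft_force: [-1.1, -0.7, 0.7]
width: 0.0875
```

```bash
python3 - <<'E'
from h import *
np.set_printoptions(precision=4,suppress=True)
d=shot('side');t=shot('top')
for c in(t,d):
  for n,z in(('valve_center',.065),('valve_tang',.065)):
    for x in r.spot_point(n,c)[:4]: print(n,x['location'],round(x['p'],2),onz(c,x['location'],z))
f=lambda c,x0,y0,x1,y1:cv2.resize(c['frame'][y0:y1,x0:x1,::-1],(400,400),interpolation=cv2.INTER_CUBIC)
np.savez('v.npz',d=d['frame'],t=t['frame'],dm=d['mtx'],de=d['extrinsics'],tm=t['mtx'],te=t['extrinsics'])
cv2.imwrite('pics/p3.png',np.hstack([f(t,280,130,360,210),f(d,190,110,270,190)]))
E
```

```text
valve_center [264.4, 234.8] 0.58 [0.3755 0.0191 0.065 ]
valve_center [163.7, 293.3] 0.57 [0.2048 0.3286 0.065 ]
valve_center [324.5, 166.6] 0.56 [ 0.5823 -0.1718  0.065 ]
valve_tang [171.2, 264.6] 0.93 [0.2907 0.3053 0.065 ]
valve_tang [261.0, 221.7] 0.86 [0.4157 0.0287 0.065 ]
valve_tang [300.2, 167.1] 0.53 [ 0.5823 -0.0965  0.065 ]
valve_center [361.3, 312.1] 0.91 [0.2266 0.3611 0.065 ]
valve_center [231.4, 155.3] 0.59 [ 0.5805 -0.1674  0.065 ]
valve_center [294.3, 212.0] 0.57 [0.3742 0.0719 0.065 ]
valve_center [200.1, 241.7] 0.5 [0.6144 0.1963 0.065 ]
valve_tang [226.2, 166.9] 0.84 [ 0.5892 -0.1074  0.065 ]
valve_tang [329.9, 297.8] 0.69 [0.2923 0.3316 0.065 ]
valve_tang [276.0, 212.7] 0.53 [0.4244 0.0785 0.065 ]
valve_tang [204.8, 257.4] 0.16 [0.5934 0.2443 0.065 ]
```

View pics/p3.png

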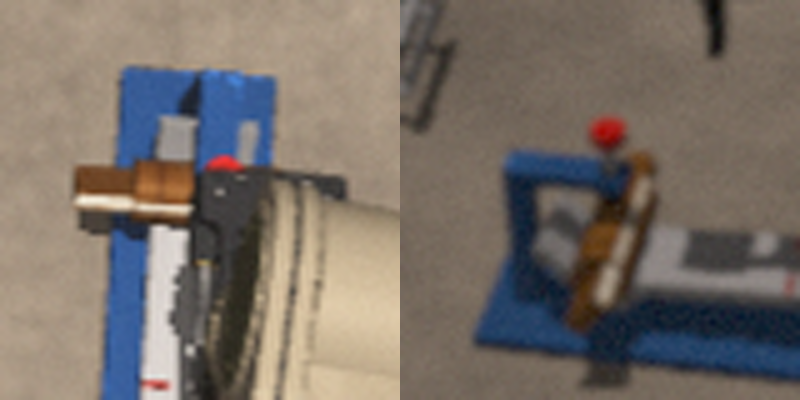

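The valve has settled in the vee with its tang towards +y (top crop (100,190), side crop (595,285)). The white line leans towards -x, roughly 35°. I'll fit the tang pose to both silhouettes before gripping.

```bash
cat > fit.py <<'E'
from h import *
from scipy.optimize import minimize
def fit(t,d,x0=(.576,-.1585,-37),tcols=(292,316),yaw=-5,verbose=True,winT=(158,182),winS=(205,125,250,182)):
    S=6;obs=[]
    for c,w in((t,(tcols[0],winT[0],tcols[1],winT[1])),(d,winS)):
        im=cv2.resize(c['frame'],None,fx=S,fy=S,interpolation=cv2.INTER_LINEAR)
        h=cv2.cvtColor(im,cv2.COLOR_RGB2HSV)
        br=cv2.inRange(h,(3,75,25),(22,255,255))>0
        sl=(slice(w[1]*S,w[3]*S),slice(w[0]*S,w[2]*S));obs.append((c,sl,br,im))
    a=np.radians(yaw);X=np.array([np.cos(a),np.sin(a),0]);Y=np.array([-np.sin(a),np.cos(a),0]);Zu=np.array([0,0,1.])
    th=np.linspace(0,2*np.pi,40)
    def poly(c,pts,shape):
        uv=np.array([proj(c,p) for p in pts]);uv=(uv+.5)*S-.5
        m=np.zeros(shape,np.uint8);cv2.fillConvexPoly(m,cv2.convexHull(uv.astype(np.float32)).round().astype(np.int32),1);return m>0
    def masks(c,p,shape):
        C=np.array([p[0],p[1],.065]);f=np.radians(p[2]);zx=X*np.cos(f)-Zu*np.sin(f);zz=X*np.sin(f)+Zu*np.cos(f)
        cyl=lambda R,y0,y1:[C+Y*y+R*(X*np.cos(q)+Zu*np.sin(q)) for y in(y0,y1) for q in th]
        box=lambda x0,x1,z0,z1,y0,y1:[C+zx*x+zz*z+Y*y for x in(x0,x1) for z in(z0,z1) for y in(y0,y1)]
        full=poly(c,cyl(.02,-.045,.045),shape)|poly(c,cyl(.012,-.081,-.045),shape)|poly(c,box(-.006,.006,-.017,.017,.045,.081),shape)
        wh=poly(c,box(-.006,.006,.017,.017,.045,.081),shape)|poly(c,box(-.003,.003,.02,.02,-.045,.045),shape)
        return full&~wh
    def loss(p):
        L=0
        for c,sl,br,im in obs:
            L+=np.mean(masks(c,p,br.shape)[sl]!=br[sl])
        return L
    best=min((minimize(loss,(x0[0],x0[1],g),method='Nelder-Mead',options=dict(initial_simplex=np.array([(x0[0],x0[1],g),(x0[0]+.008,x0[1],g),(x0[0],x0[1]+.015,g),(x0[0],x0[1],g+12)]),maxiter=90)) for g in (x0[2]-12,x0[2]+12)),key=lambda q:q.fun)
    if verbose: print('fit x,y,lean(+ = +x):',best.x,'loss',best.fun,'at nominal',loss(x0))
    out=[]
    for c,sl,br,im in obs:
        m=masks(c,best.x,br.shape);o=im.copy();cs,_=cv2.findContours(m.astype(np.uint8),0,1);cv2.drawContours(o,cs,-1,(0,255,0),1)
        out.append(cv2.resize(np.hstack([o[sl],np.repeat((br[sl]*255).astype(np.uint8)[...,None],3,2)])[:,:,::-1],(400,300)))
    return best.x,np.hstack(out)
E
python3 - <<'E'
from fit import *
v=np.load('v.npz');t=dict(frame=v['t'],mtx=v['tm'],extrinsics=v['te']);d=dict(frame=v['d'],mtx=v['dm'],extrinsics=v['de'])
p,o=fit(t,d);cv2.imwrite('pics/f1.png',o)
E
```

```text
fit x,y,lean(+ = +x): [  0.57655988  -0.1593465  -41.43711503] loss 0.09980016108945203 at nominal 0.11429939625297812
```

View pics/f1.png

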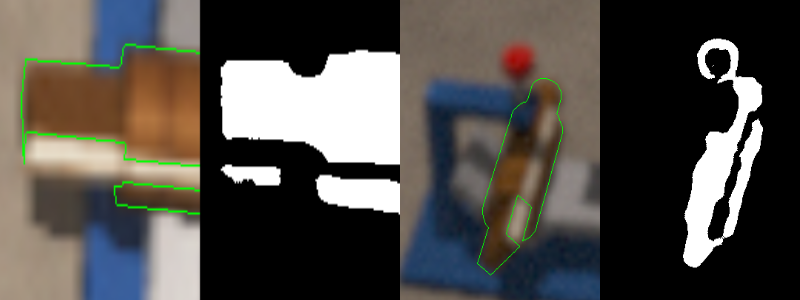

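Emit:
apply_moves --commands '[{"linear": [0.1,0.21,0.05],"rot": [-0.0145,-0.166,0],"grip": -0.3},{"linear": [0.1,0.21,0.05],"rot": [-0.0145,-0.166,0],"grip": -0.3},{"linear": [0.1,0.21,0.05],"rot": [-0.0145,-0.166,0],"grip": -0.3},{"linear": [0.278,0.21,-0.1],"rot": [-0.0145,-0.166,0],"grip": -0.3},{"linear": [0.278,0.21,-0.25],"rot": [-0.0145,-0.166,0],"grip": -0.3},{"linear": [0.278,0.21,-0.327],"rot": [-0.0145,-0.166,0],"grip": -0.3},{"linear": [0.278,0.21,-0.327],"rot": [-0.0145,-0.166,0],"grip": -0.3},{"linear": [0.278,0.21,-0.327],"rot": [-0.0145,-0.166,0],"grip": -0.3}]'

```text
time: 11.65
ee_pos: [0.5426, -0.0879, 0.1345]
eef_rot: [0.712, 0.653, 0.175, 0.19]
ft_force: [1.1, -0.8, 0.8]
width: 0.0567
```

```bash
python3 - <<'E'
from h import *
from scipy.spatial.transform import Rotation as R
np.set_printoptions(precision=4,suppress=True)
s=r.read_state();print(s['time'],s['ee_pos'],s['ft_force'],s['torque'],s['width']);M=R.from_quat(s['eef_rot']).as_matrix();print(M)
T=np.array([.5825,-.0916,.065]);print('delta units',(T-s['ee_pos'])/.3,'lateral err',(T-s['ee_pos'])@M)
E
```

```text
11.65 [ 0.5426 -0.0879  0.1345] [ 1.1122 -0.7604  0.8058] [ 0.0247  0.3921 -0.0369] 0.056732027600990706
[[ 0.0862  0.8631  0.4975]
 [ 0.9963 -0.0749 -0.0427]
 [ 0.0004  0.4994 -0.8664]]
delta units [ 0.1331 -0.0123 -0.2316] lateral err [-0.0003  0.      0.0802]
```

Emit:
apply_moves --commands '[{"linear": [0.067,-0.006,-0.116],"rot": [0,0,0],"grip": -0.3},{"linear": [0.1,-0.009,-0.174],"rot": [0,0,0],"grip": -0.3},{"linear": [0.13,-0.012,-0.227],"rot": [0,0,0],"grip": -0.3},{"linear": [0.13,-0.012,-0.227],"rot": [0,0,0],"grip": -0.3},{"linear": [0.13,-0.012,-0.227],"rot": [0,0,0],"grip": -0.3}]' --newtons 4

```text
time: 12.15
ee_pos: [0.5823, -0.0919, 0.0678]
eef_rot: [0.712, 0.653, 0.175, 0.192]
ft_force: [0.8, 0.4, 0.6]
width: 0.0565
```

Emit:
apply_moves --commands '[{"linear": [0,0,0],"rot": [0,0,0],"grip": 1},{"linear": [0,0,0],"rot": [0,0,0],"grip": 1},{"linear": [0,0,0],"rot": [0,0,0],"grip": 1},{"linear": [0,0,0],"rot": [0,0,0],"grip": 1},{"linear": [0,0,0],"rot": [0,0,0],"grip": 1},{"linear": [0,0,0],"rot": [0,0,0],"grip": 1},{"linear": [0,0,0],"rot": [0,0,0],"grip": 1},{"linear": [0,0,0],"rot": [0,0,0],"grip": 1}]' --newtons 4

```text
time: 12.95
ee_pos: [0.5818, -0.0915, 0.0661]
eef_rot: [0.712, 0.653, 0.175, 0.191]
ft_force: [1.9, -0.2, -0.2]
width: 0.0121
```

```bash
python3 - <<'E'
from h import *
np.set_printoptions(precision=4,suppress=True)
d=shot('side');s=r.read_state();print(s['time'],s['ee_pos'],s['ft_force'],s['torque'],s['width'])
cv2.imwrite('pics/t1.png',cv2.resize(d['frame'][100:190,180:280,::-1],(600,540),interpolation=cv2.INTER_CUBIC))
E
```

```text
13.0 [ 0.5818 -0.0915  0.0661] [2.3618 0.4984 0.1729] [0.0891 0.0278 0.0339] 0.012085950601936025
```

View pics/t1.png

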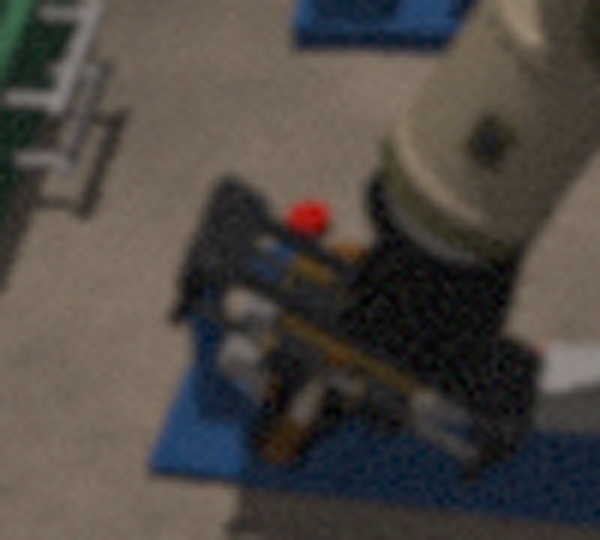

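Emit:
apply_moves --commands '[{"linear": [0.002,0,-0.002],"rot": [0,0,0],"grip": 1},{"linear": [0.002,0,-0.002],"rot": [0.002,0.02,0],"grip": 1},{"linear": [0.002,0,-0.002],"rot": [0.004,0.045,0],"grip": 1},{"linear": [0.002,0,-0.002],"rot": [0.006,0.07,0],"grip": 1},{"linear": [0.002,0,-0.002],"rot": [0.008,0.095,0],"grip": 1},{"linear": [0.002,0,-0.002],"rot": [0.0105,0.12,0],"grip": 1},{"linear": [0.002,0,-0.002],"rot": [0.0125,0.145,0],"grip": 1},{"linear": [0.002,0,-0.002],"rot": [0.0145,0.166,0],"grip": 1},{"linear": [0.002,0,-0.002],"rot": [0.0145,0.166,0],"grip": 1},{"linear": [0.002,0,-0.002],"rot": [0.0145,0.166,0],"grip": 1},{"linear": [0.002,0,-0.002],"rot": [0.0145,0.166,0],"grip": 1},{"linear": [0.002,0,-0.002],"rot": [0.0145,0.166,0],"grip": 1}]' --newtons 8

```text
time: 14.2
ee_pos: [0.5821, -0.0914, 0.0654]
eef_rot: [0.737, 0.676, 0.001, 0.001]
ft_force: [2.2, 0.9, 0.3]
width: 0.012
```

```bash
python3 - <<'E'
from h import *
from scipy.spatial.transform import Rotation as R
np.set_printoptions(precision=4,suppress=True)
s=r.read_state();print(s['time'],s['ee_pos'],s['ft_force'],s['torque'],s['width'],R.from_quat(s['eef_rot']).as_matrix()[:,2])
E
```

```text
14.2 [ 0.5821 -0.0914  0.0654] [2.199  0.9289 0.2693] [ 0.291  -0.6356  0.0695] 0.011954434645975292 [ 0.0019 -0.0002 -1.    ]
```

Emit:
apply_moves --commands '[{"linear": [0,0,0],"rot": [0,0,0],"grip": 0.5},{"linear": [0,0,0],"rot": [0,0,0],"grip": -0.2},{"linear": [0,0,0],"rot": [0,0,0],"grip": -0.3},{"linear": [0,0,0],"rot": [0,0,0],"grip": -0.3},{"linear": [0,0,0.15],"rot": [0,0,0],"grip": -0.3},{"linear": [0,0,0.3],"rot": [0,0,0],"grip": -0.3},{"linear": [-0.3,0.15,0.5],"rot": [0,0,0],"grip": -0.3},{"linear": [-0.6,0.3,0.5],"rot": [0,0,0],"grip": -0.3},{"linear": [-0.6,0.3,0.5],"rot": [0,0,0],"grip": -0.3},{"linear": [-0.6,0.3,0.5],"rot": [0,0,0],"grip": -0.3},{"linear": [-0.6,0.3,0.5],"rot": [0,0,0],"grip": -0.3}]'

```text
time: 15.3
ee_pos: [0.3993, 0.0002, 0.2162]
eef_rot: [0.736, 0.677, -0.001, 0.002]
ft_force: [0.5, -0.6, 1.0]
width: 0.0562
```

```bash
python3 - <<'E'
from fit import *
d=shot('side');t=shot('top');print(r.read_state()['ee_pos'])
p,o=fit(t,d,(.5765,-.159,0))
f=lambda c,x0,y0,x1,y1:cv2.resize(c['frame'][y0:y1,x0:x1,::-1],(400,300),interpolation=cv2.INTER_CUBIC)
cv2.imwrite('pics/u1.png',np.vstack([np.hstack([f(t,280,140,360,200),f(d,190,120,270,180)]),o]))
E
```

```text
[ 0.40119786 -0.00130522  0.21605254]
fit x,y,lean(+ = +x): [ 0.57629299 -0.16160749 -1.11177622] loss 0.07586264078405891 at nominal 0.08781964072991119
```

View pics/u1.png

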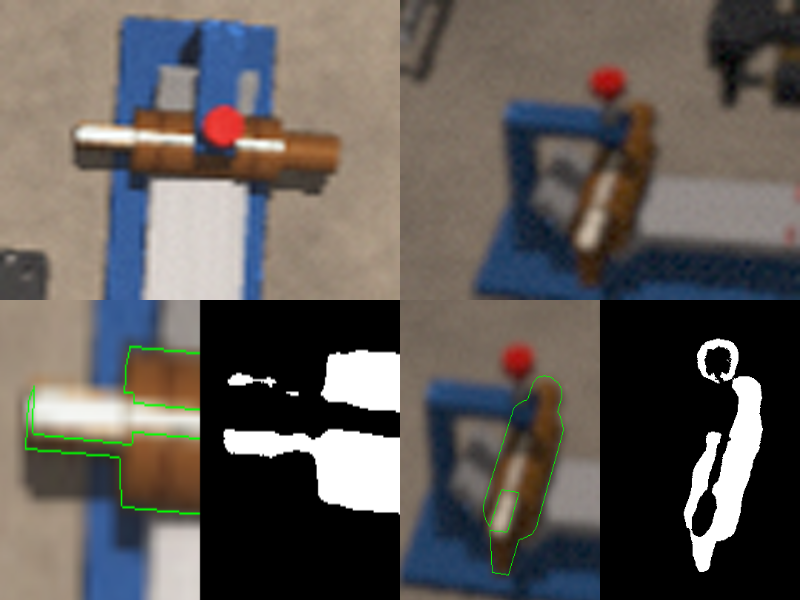

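Checks agree: the white line runs centrally along the top of the body (top crop (280,140)), and the fitted lean is about -1°. Next the clamp: I shut the gripper and press the knob.

Emit:
apply_moves --commands '[{"linear": [0.58,-0.523,0],"rot": [0,0,0],"grip": 1},{"linear": [0.58,-0.523,0],"rot": [0,0,0],"grip": 1},{"linear": [0.58,-0.523,0],"rot": [0,0,0],"grip": 1},{"linear": [0.58,-0.523,0],"rot": [0,0,0],"grip": 1},{"linear": [0.58,-0.523,0],"rot": [0,0,0],"grip": 1},{"linear": [0.58,-0.523,-0.06],"rot": [0,0,0],"grip": 1},{"linear": [0.58,-0.523,-0.12],"rot": [0,0,0],"grip": 1},{"linear": [0.58,-0.523,-0.12],"rot": [0,0,0],"grip": 1}]'

```text
time: 16.2
ee_pos: [0.5752, -0.159, 0.1753]
eef_rot: [0.737, 0.676, -0.001, -0.003]
ft_force: [-0.5, -0.0, 0.1]
width: 0.0034
```

Emit:
apply_moves --commands '[{"linear": [0,0,-0.015],"rot": [0,0,0],"grip": 1},{"linear": [0,0,-0.03],"rot": [0,0,0],"grip": 1},{"linear": [0,0,-0.045],"rot": [0,0,0],"grip": 1},{"linear": [0,0,-0.06],"rot": [0,0,0],"grip": 1},{"linear": [0,0,-0.06],"rot": [0,0,0],"grip": 1}]'

```text
time: 16.7
ee_pos: [0.576, -0.1586, 0.1611]
eef_rot: [0.737, 0.676, -0.0, 0.0]
ft_force: [0.3, -0.0, 0.4]
width: 0.0006
```

Emit:
apply_moves --commands '[{"linear": [0,0,-0.007],"rot": [0,0,0],"grip": 1},{"linear": [0,0,-0.014],"rot": [0,0,0],"grip": 1},{"linear": [0,0,-0.02],"rot": [0,0,0],"grip": 1}]'

```text
time: 17.0
ee_pos: [0.576, -0.1585, 0.1553]
eef_rot: [0.737, 0.676, -0.0, 0.0]
ft_force: [-0.3, 0.2, 3.0]
width: 0.0006
```

Emit:
apply_moves --commands '[{"linear": [0,0,-0.003],"rot": [0,0,0],"grip": 1},{"linear": [0,0,-0.003],"rot": [0,0,0],"grip": 1}]'

```text
time: 17.2
ee_pos: [0.5761, -0.1586, 0.1544]
eef_rot: [0.737, 0.676, 0.0, 0.0]
ft_force: [-0.3, 0.1, 2.5]
width: 0.0006
```

Emit:
apply_moves --commands '[{"linear": [0,0,-0.002],"rot": [0,0,0],"grip": 1},{"linear": [0,0,-0.004],"rot": [0,0,0],"grip": 1}]'

```text
time: 17.4
ee_pos: [0.5761, -0.1586, 0.1542]
eef_rot: [0.737, 0.676, -0.0, 0.0]
ft_force: [-6.3, 0.3, 17.2]
width: 0.0004
```

Emit:
apply_moves --commands '[{"linear": [0,0,0.02],"rot": [0,0,0],"grip": 1},{"linear": [0,0,0.15],"rot": [0,0,0],"grip": 1},{"linear": [0,0,0.3],"rot": [0,0,0],"grip": 1},{"linear": [-0.3,0.2,0.3],"rot": [0,0,0],"grip": 1},{"linear": [-0.58,0.5,0.3],"rot": [0,0,0],"grip": 1},{"linear": [-0.58,0.5,0.3],"rot": [0,0,0],"grip": 1},{"linear": [-0.58,0.5,0.3],"rot": [0,0,0],"grip": 1},{"linear": [-0.58,0.5,0.3],"rot": [0,0,0],"grip": 1},{"linear": [-0.58,0.5,0.3],"rot": [0,0,0],"grip": 1},{"linear": [-0.58,0.5,0.3],"rot": [0,0,0],"grip": 1}]'

```text
time: 18.4
ee_pos: [0.4021, -0.0087, 0.2435]
eef_rot: [0.737, 0.676, -0.0, 0.001]
ft_force: [0.9, -0.6, -0.2]
width: 0.0003
```

```bash
python3 - <<'E'
from fit import *
d=shot('side');t=shot('top');print(r.read_state()['ee_pos'])
p,o=fit(t,d,(.5765,-.16,0))
cs=[t,d];uv=[]
for c,b in((t,(310,150,340,180)),(d,(215,120,250,155))):
    h=cv2.cvtColor(c['frame'],cv2.COLOR_RGB2HSV);m=cv2.inRange(h,(0,150,90),(3,255,255))|cv2.inRange(h,(174,150,90),(180,255,255))
    ys,xs=np.nonzero(m[b[1]:b[3],b[0]:b[2]]);uv.append((xs.mean()+b[0],ys.mean()+b[1]))
print('knob',uv,tri(cs,uv),'before: [324.3,164.9],[231.0,136.0]',tri(cs,[(324.32,164.94),(231.03,136.03)]))
f=lambda c,x0,y0,x1,y1:cv2.resize(c['frame'][y0:y1,x0:x1,::-1],(400,300),interpolation=cv2.INTER_CUBIC)
cv2.imwrite('pics/u2.png',np.vstack([np.hstack([f(t,280,140,360,200),f(d,190,120,270,180)]),o]))
E
```

```text
[ 0.40255468 -0.00912001  0.24322423]
fit x,y,lean(+ = +x): [ 0.57626475 -0.16130855 -0.88785248] loss 0.07172981643924627 at nominal 0.07615046973142733
knob [(np.float64(323.3333333333333), np.float64(165.58823529411765)), (np.float64(231.5), np.float64(140.0))] [ 0.57595508 -0.15822585  0.13267839] before: [324.3,164.9],[231.0,136.0] [ 0.57632963 -0.15899311  0.14704489]
```

View pics/u2.png

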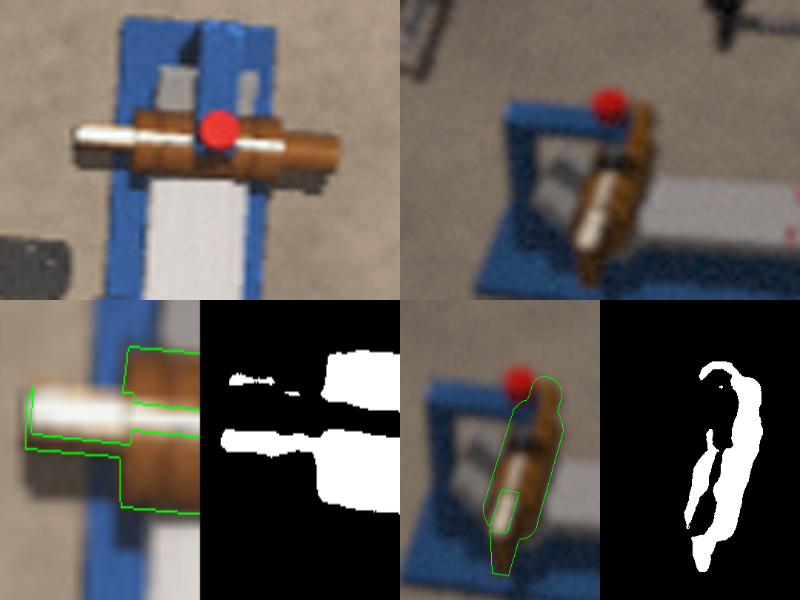

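The knob is down on the valve (side crop (610,105), it was at (607,82)). The line still points up and the valve hasn't moved.

```bash
python3 -c "
from bench import r
print(r.close_job())"
```

```text
the job is handed in; nothing more can be done
None
```

The valve is seated in the vee with its white line up and the clamp pushed down on it. The job was handed in after about 18.5 s of robot time, and no verdict was reported.

**What I did:** I lifted the middle-sized bronze valve out of the pen and laid it on the ledge at the red line. It rolled into the vee by itself and settled with its line leaning about 40°. I took it by the tang with the tool tilted 30°, turned the tool upright and let go. Then I pressed the knob until the force rose to about 17 N and moved the arm clear.

**Last checks:**
- **White line:** the fitted lean was about -1° with the clamp down, the same as before clamping, so the valve did not turn.
- **Position:** the valve centre fitted at (0.576, -0.161), within about 3 mm of my estimate of the vee centre.
- **Clamp travel:** the fingertips stopped about 17 mm below the raised knob height. Triangulating the red knob in the two cameras gave only about 14 mm. I trusted the arm reading, because the knob centroid is coarse at about 3 mm per pixel and the force rise showed the pad touching.
- **Other fittings and tools:** I met no unexpected contact near them, but I did not measure their positions again at the end.

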